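Pack the accessory kit tray

ROBOT

A 6-joint arm with a two-finger parallel gripper is mounted at the origin on the work surface. World frame = base frame: x ahead of the robot, y to its left, z up, the work surface at z = 0. Lengths are in m, angles in rad, forces in N, time in s.
With the tool pointing down it reaches from about 0.225 to 0.875 m from the base axis. Payload 3.4 kg.
Tool frame: the origin (TCP) lies between the finger pads; the fingertips stand 25 mm ahead of it and the grasp point (between the pads) lies 6 mm ahead of it (manip.tips_ahead is the distance from the TCP to the fingertips, in m); z points along the fingers, x is the direction in which the jaws open and shut, and the axes are right-handed (so a half turn about z gives the same grasp; the last joint's range is limited). The gripper opens to 85 mm and grips with 20 to 120 N. Pads are 22 mm wide; open, the fingers measure 114 mm over their backs; the gripper's body (76 mm by 85 mm) begins 54 mm behind the grasp point. The pads swing forward as they close: fully open they stand 13 mm farther back than shut.
Start: joints at [1.161, 0.276, 1.505, -0, 1.361, -0.121], TCP at [0.164, 0.551, 0.256] pointing down, gripper open.
Joint ranges: [-2.89, 2.89], [-0.75, 2.08], [0.22, 2.7], [-1.18, 4.32], [0.11, 2.71], [-2.7, 2.7]. Speed limits (rad/s): [2.57, 2.57, 3.14, 3.14, 3.14, 3.14].

INTERFACE

Orientations are given as a unit quaternion [w, x, y, z].
In Python, from rig import manip gives the robot as it stands. The module is installed in compiled form; this text tells all that it offers.
- The arm moves only by the tool send_rows, never from a script. Its argument "plan" is a list of rows, each an object with "linear": the shift along the tool's x, y, z in m, a list of three; "delta_rot": the turn, a rotation vector about the tool's x, y, z in degrees, a list of three; "fingers": the finger opening in m, from 0 to 0.0854. A call has 1 to 12 rows; each row shifts and turns the pose as measured when the row begins, along the tool's axes as they then stand; what a row does not reach is not made up. A row lasts 1/12 s, in which the tool goes at most 41.7 mm and 7.16 degrees, less where a joint would pass 70% of its speed; a pose out of reach is approached as far as the arm can. A call with a gripper value outside its range is refused whole. The fingers move at their own pace and stop on an object; "force" is the grip in N (left out, the last holds). Time passes only in rows, so rows that do not move let the fingers close. It gives the time, the measured TCP pose, the force and the opening at its end, in the units of the state.
- manip.get_state(): the state, without advancing time (a new reading comes with each control period).
- manip.get_image(name): name is "scene" or "top" or "wrist"; returns the picture (384x512x3 uint8, red, green, blue); there is no depth.
- manip.camera_info(name): a dict with "K" (3x3 intrinsics, pixels), "rvec" (rotation vector, rad) and "tvec" (3), from world to camera coordinates, as OpenCV has them. Camera axes: x right, y down, z forward; pixel columns grow to the right and rows downward; lengths in m; the calibration is good to about 2 mm. A picture is of the moment at which its call begins: read the wrist's pose just before it. camera_info takes no time and is no camera call; for the wrist camera it gives the pose at the moment of the call.
- manip.sign_off(): hands the job in, once; it reports no verdict.
Trained networks look in the newest picture that a camera, given by its name, has taken for a name from the list of things; names that differ only in an ending like _2 or _b are one class to them, and where a whole thing is asked for, a point or a joint stands for the part that bears it (a point fixed in the world has none). Each returns a list of dicts, best first, with "p" (0 to 1); they miss things now and then, are a little off and sometimes report something else, mostly with a low value. They report only what shows in the picture. A call takes as long as a camera call. They do not tell look-alikes from the thing itself.
- manip.find_in(thing, camera): "extent" ([left, top, right, bottom] in pixels, round what is visible of it).
- manip.masks_of(thing, camera): "pixels" (384x512 bool, what is visible of it) and "extent" ([left, top, right, bottom] in pixels, round what is visible of it).
The state is a dict: "clock": time; "qpos": joint angles; "qd": joint speeds; "effort": joint torques, N m; "position": TCP position; "ee_rot": TCP orientation; "contact_force": force on the tool from outside, world axes, zero at the start; "moment": the same for the moment, N m; "width": finger opening in m.
Only numpy, scipy, OpenCV 4.12 (cv2) and the standard library are available. Lean on these libraries where they do the work, as an engineer would, in place of code of your own. Each camera call takes 0.05 s, during which the arm holds its last target. There are 200 camera calls.

TASK

Pack this television's accessory kit: put the remote control, the power adaptor and the carton of screws that carry a coloured sticker into the grey tray, each lying flat, sticker up and wholly inside the bay whose floor has the colour of its sticker. Set them down gently, do not drop them, and leave the look-alikes with white stickers where they lie.

Things in the scene. Friction and masses are not known exactly. Their poses are not given: they have to be found in the camera images.
- tray: Low grey plastic kit tray, fixed to the table, 158 (x) x 292 (y) x 15 (z) mm, walls 4 mm thick, with three equal bays side by side along y at 96 mm spacing, each with a differently coloured floor (middle bay at the tray's centre). Origin at the centre of its underside, on the table.
- bay_blue: Blue floor of one of the tray's three bays, the place for the remote (which of the three bays is blue varies). A fixed flat plate 148 (x) x 90 (y) x 2 mm; origin at the centre of its underside, x along the length of the bay, z up; things rest 2 mm above the origin. The bay's inner space is 150 x 92 mm, its walls rise 10 mm above this floor.
- bay_yellow: Yellow floor of one of the tray's three bays, the place for the power adaptor (which of the three bays is yellow varies). A fixed flat plate 148 (x) x 90 (y) x 2 mm; origin at the centre of its underside, x along the length of the bay, z up; things rest 2 mm above the origin. The bay's inner space is 150 x 92 mm, its walls rise 10 mm above this floor.
- bay_red: Red floor of one of the tray's three bays, the place for the carton of screws (which of the three bays is red varies). A fixed flat plate 148 (x) x 90 (y) x 2 mm; origin at the centre of its underside, x along the length of the bay, z up; things rest 2 mm above the origin. The bay's inner space is 150 x 92 mm, its walls rise 10 mm above this floor.
- remote_blue: Black remote control with small grey keys, 120 (x) x 38 (y) x 20 (z) mm, about 0.12 kg, with a blue sticker 30 x 30 mm on its top face (32 mm towards -x from the middle). Loose. Lies flat on the table. Origin at the centre of its underside; x runs along its length, y across it, z up.
- adaptor_yellow: Black power adaptor, a plain brick 84 (x) x 42 (y) x 28 (z) mm, about 0.22 kg, with a yellow sticker 30 x 30 mm in the middle of its top face. Loose. Lies flat on the table. Origin at the centre of its underside; x runs along its length, y across it, z up.
- carton_red: Small brown cardboard carton of screws, closed and rigid, 64 (x) x 40 (y) x 34 (z) mm, about 0.15 kg, with a red sticker 30 x 30 mm in the middle of its top face. Loose. Lies flat on the table. Origin at the centre of its underside; x runs along its length, y across it, z up.
- remote_white: Black remote control with small grey keys, 120 (x) x 38 (y) x 20 (z) mm, about 0.12 kg, with a white sticker 30 x 30 mm on its top face (32 mm towards -x from the middle). Loose. Lies flat on the table. Origin at the centre of its underside; x runs along its length, y across it, z up. A look-alike that is not part of this kit: stays where it is.
- adaptor_white: Black power adaptor, a plain brick 84 (x) x 42 (y) x 28 (z) mm, about 0.22 kg, with a white sticker 30 x 30 mm in the middle of its top face. Loose. Lies flat on the table. Origin at the centre of its underside; x runs along its length, y across it, z up. A look-alike that is not part of this kit: stays where it is.
- carton_white: Small brown cardboard carton of screws, closed and rigid, 64 (x) x 40 (y) x 34 (z) mm, about 0.15 kg, with a white sticker 30 x 30 mm in the middle of its top face. Loose. Lies flat on the table. Origin at the centre of its underside; x runs along its length, y across it, z up. A look-alike that is not part of this kit: stays where it is.
Mind the look-alikes: they are no part of the job. Several things have the shape of the bay_red; the one meant has the colours described above. What is shaped like the adaptor_yellow but green is not meant.

How it is judged:
At the end, for the whole second after the job is handed in: Each coloured-sticker thing lies flat (0.12 rad), sticker up, on the floor (8 mm) and within the walls of the bay of its colour, released and at rest; the three white-stickered look-alikes are within 30 mm of where they started (x of remote_blue in the frame of bay_blue between -0.018 and 0.018 m and y of remote_blue in the frame of bay_blue between -0.03 and 0.03 m and z of remote_blue in the frame of bay_blue between -0.001 and 0.008 m and angle between each of remote_blue, adaptor_yellow, carton_red's own z axis and vertical below 0.12 rad and linear speed of each of remote_blue, adaptor_yellow, carton_red below 0.03 m/s and x of adaptor_yellow in the frame of bay_yellow between -0.056 and 0.056 m and y of adaptor_yellow in the frame of bay_yellow between -0.028 and 0.028 m and z of adaptor_yellow in the frame of bay_yellow between -0.001 and 0.008 m and x of carton_red in the frame of bay_red between -0.057 and 0.057 m and y of carton_red in the frame of bay_red between -0.028 and 0.028 m and z of carton_red in the frame of bay_red between -0.001 and 0.008 m and distance of each of remote_white, adaptor_white, carton_white from where it was at the start of the episode below 0.03 m); the robot touches nothing.
It fails at once if a white-stickered look-alike is moved from its place (more than 30 mm) (distance of any of remote_white, adaptor_white, carton_white from where it was at the start of the episode above 0.03 m).
It fails at once if the remote is dropped or thrown (faster than 0.8 m/s near the table) instead of set down (linear speed of remote_blue above 0.8 m/s and height (world z) of remote_blue below 0.04 m).
It fails at once if the adaptor is dropped or thrown (faster than 0.8 m/s near the table) instead of set down (linear speed of adaptor_yellow above 0.8 m/s and height (world z) of adaptor_yellow below 0.04 m).
It fails at once if the carton is dropped or thrown (faster than 0.8 m/s near the table) instead of set down (linear speed of carton_red above 0.8 m/s and height (world z) of carton_red below 0.04 m).
It also fails if it takes over 88 s, if anything falls off the work surface, if the arm or the gripper's body presses on something with over 40 N, if the wrist force passes 120 N, or if a joint passes its speed limit or range.

## Working session

There is one attempt and no reset: what is moved stays moved. The work goes in short steps, Python scripts to look and compute and a tool call to move; the robot and the scene stay as the last step left them, time stands still between calls to the robot, and variables do not carry over. Pictures are saved under pics/ and viewed, about 12 in all and at most 16, crops included, and the job is handed in when it is done.

Besides the shell and the picture viewer there is one more tool, called after "Request:" by a JSON object that holds its "method" and its "body". send_rows: Moves the arm, as the interface text tells. Its arguments: {"type":"object","properties":{"plan":{"type":"array","items":{"type":"object","properties":{"linear":{"type":"array","items":{"type":"number"}},"delta_rot":{"type":"array","items":{"type":"number"}},"fingers":{"type":"number"}}}},"force":{"type":"number"}},"required":["plan"]}

```bash
mkdir -p pics
python3 - <<'E'
from rig import manip
import cv2,numpy as np
s=manip.get_state();print({k:np.round(v,3).tolist() for k,v in s.items()})
for n in("top","scene"):
    im=manip.get_image(n);cv2.imwrite(f"pics/{n}0.png",im[:,:,::-1]);c=manip.camera_info(n);print(n,{k:np.round(v,3).tolist() for k,v in c.items()})
E
```

```text
{'clock': 0.0, 'qpos': [1.161, 0.277, 1.506, 0.0, 1.361, -0.121], 'qd': [-0.001, 0.001, -0.001, 0.001, -0.0, 0.0], 'effort': [-0.002, -41.679, -24.58, -0.001, 0.011, 0.0], 'position': [0.164, 0.551, 0.255], 'ee_rot': [0.0, 0.802, 0.598, -0.001], 'contact_force': [-0.677, 0.518, 0.39], 'moment': [0.004, 0.007, 0.042], 'width': 0.085}
top {'K': [[360.394, 0.0, 259.692], [0.0, 360.394, 193.908], [0.0, 0.0, 1.0]], 'rvec': [2.067, -2.128, 0.239], 'tvec': [-0.019, 0.496, 1.085]}
scene {'K': [[391.137, 0.0, 257.829], [0.0, 391.137, 193.386], [0.0, 0.0, 1.0]], 'rvec': [0.805, 2.423, -1.258], 'tvec': [0.423, -0.145, 1.537]}
```

View pics/top0.png

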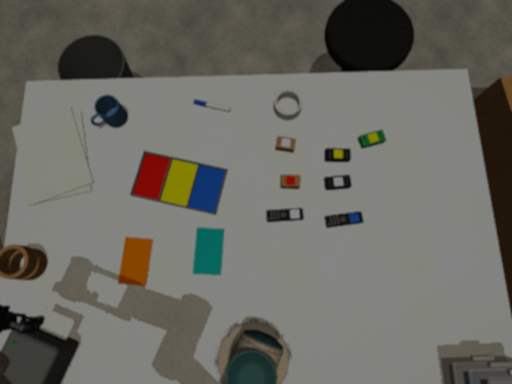

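View pics/scene0.png

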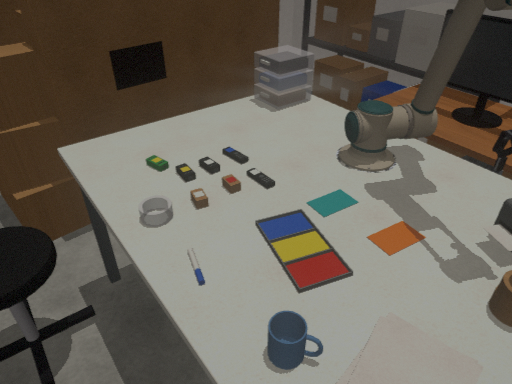

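Candidates in the top view are:
- **Cartons:** red (290,181), white (285,144).
- **Adaptors:** yellow (337,155), white (338,182), green (372,138).
- **Remotes:** blue (344,219), white (285,214).
- **Tray bays:** red (150,176), yellow (179,183), blue (208,188). The orange and teal sheets are decoys.

By the description I choose (290,181), (337,155) and (344,219).

```bash
cat > h.py <<'E'
from rig import manip
import cv2,numpy as np
from scipy.spatial.transform import Rotation as R
def world(c,uv,z):
    uv=np.atleast_2d(uv).astype(float);Rm=R.from_rotvec(np.ravel(c["rvec"])).as_matrix();C=-Rm.T@np.ravel(c["tvec"])
    d=np.c_[uv,np.ones(len(uv))]@np.linalg.inv(c["K"]).T@Rm
    return C+d*((z-C[2])/d[:,2])[:,None]
def colour(im,name):
    h,s,v=[a.astype(int) for a in cv2.split(cv2.cvtColor(im,cv2.COLOR_RGB2HSV))]
    m=(s>140)&(v>60)
    return m&{"red":(h<4)|(h>174),"yellow":(h>25)&(h<33),"blue":(h>102)&(h<125)}[name]
def blobs(m,c,z,minpx=15):
    n,l,st,ce=cv2.connectedComponentsWithStats(m.astype(np.uint8))
    for i in range(1,n):
        if st[i,4]<minpx: continue
        v,u=np.nonzero(l==i);w=world(c,np.c_[u,v],z)[:,:2]
        (x,y),(a,b),t=cv2.minAreaRect((w*1000).astype(np.float32))
        if a<b: a,b,t=b,a,t+90
        yield dict(px=ce[i].round(0).tolist(),xy=w.mean(0).round(4).tolist(),rc=(round(x/1000,4),round(y/1000,4)),size=(round(a),round(b)),yaw=round((t+90)%180-90,1))
def tool():
    s=manip.get_state();r=R.from_quat(np.roll(s["ee_rot"],-1)).as_matrix()
    return s,r
E
python3 - <<'E'
from h import *
im=manip.get_image("top");c=manip.camera_info("top")
for n,z in(("red",.034),("yellow",.028),("blue",.02)):
    for b in blobs(colour(im,n),c,z): print(n,b,"" if b["size"][0]<60 else [x for x in blobs(colour(im,n),c,.003) if x["px"]==b["px"]][0]["rc"])
for n,z in(("remote_blue",.02),("adaptor_yellow",.028),("carton_red",.034),("tray",.01)):
    for d in manip.masks_of(n,"top"): print(n,round(d["p"],2),*blobs(d["pixels"],c,z))
cv2.imwrite("pics/crop.png",cv2.resize(im[90:240,120:400,::-1],None,fx=2.8,fy=2.8,interpolation=cv2.INTER_CUBIC))
s,r=tool();print(r.round(3))
w=manip.camera_info("wrist");Rm=R.from_rotvec(np.ravel(w["rvec"])).as_matrix();C=-Rm.T@np.ravel(w["tvec"]);print("cam in tool",r.T@(C-s["position"]),(r.T@Rm.T).round(2).tolist(),w["K"][0][0])
E
```

```text
red {'px': [151.0, 176.0], 'xy': [0.5725, 0.3211], 'rc': (0.5733, 0.3208), 'size': (145, 88), 'yaw': -14.5} (0.5826, 0.3305)
red {'px': [290.0, 180.0], 'xy': [0.5446, -0.1338], 'rc': (0.5446, -0.1338), 'size': (21, 20), 'yaw': -2.6} 
yellow {'px': [373.0, 137.0], 'xy': [0.6873, -0.4197], 'rc': (0.6868, -0.4198), 'size': (27, 27), 'yaw': 13.0} 
yellow {'px': [338.0, 154.0], 'xy': [0.6323, -0.2983], 'rc': (0.6327, -0.2987), 'size': (33, 32), 'yaw': 85.7} 
yellow {'px': [179.0, 182.0], 'xy': [0.5505, 0.2313], 'rc': (0.5512, 0.2311), 'size': (146, 90), 'yaw': -14.6} (0.5581, 0.2369)
blue {'px': [200.0, 102.0], 'xy': [0.8379, 0.166], 'rc': (0.8378, 0.167), 'size': (34, 10), 'yaw': 76.0} 
blue {'px': [206.0, 188.0], 'xy': [0.5287, 0.1411], 'rc': (0.5295, 0.1408), 'size': (146, 88), 'yaw': -14.6} (0.5339, 0.1434)
blue {'px': [354.0, 218.0], 'xy': [0.4168, -0.3352], 'rc': (0.4172, -0.3351), 'size': (32, 29), 'yaw': 88.3} 
remote_blue 0.58 {'px': [343.0, 219.0], 'xy': [0.4141, -0.2999], 'rc': (0.414, -0.3001), 'size': (122, 40), 'yaw': -84.5}
adaptor_yellow 0.56 {'px': [371.0, 138.0], 'xy': [
[... 355 characters left out ...]
0], 'xy': [0.542, -0.1325], 'rc': (0.5416, -0.132), 'size': (62, 47), 'yaw': 87.0}
tray 0.7 {'px': [137.0, 174.0], 'xy': [0.5884, 0.3763], 'rc': (0.5929, 0.374), 'size': (158, 17), 'yaw': -12.5} {'px': [180.0, 176.0], 'xy': [0.5771, 0.2305], 'rc': (0.5556, 0.2268), 'size': (278, 161), 'yaw': 75.6} {'px': [190.0, 193.0], 'xy': [0.5154, 0.197], 'rc': (0.5184, 0.1959), 'size': (101, 8), 'yaw': -15.9} {'px': [206.0, 209.0], 'xy': [0.4599, 0.1441], 'rc': (0.4594, 0.15), 'size': (94, 38), 'yaw': -79.3}
[[ 0.285  0.959 -0.   ]
 [ 0.959 -0.285 -0.   ]
 [-0.    -0.    -1.   ]]
cam in tool [-0.00069987 -0.07876704 -0.11753544] [[1.0, 0.0, -0.0], [0.0, 0.95, 0.31], [0.0, -0.31, 0.95]] 268.2938582825117
```

View pics/crop.png

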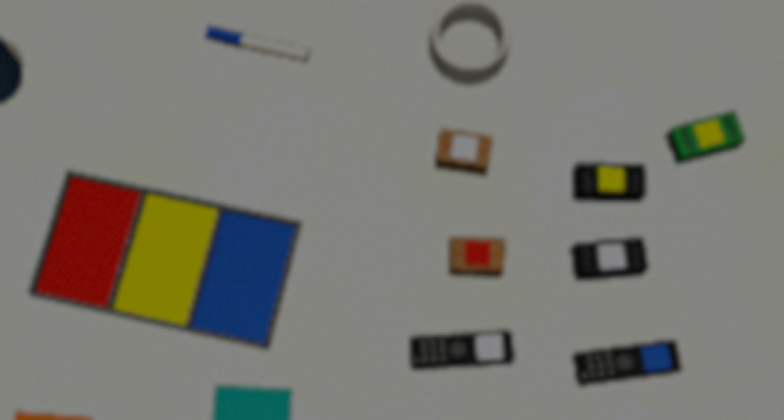

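The crop confirms the choice: red carton at crop (477,255), yellow adaptor (610,182) on black rather than green, and blue-stickered remote (628,362). I start toward the red carton.

Request:
{"method": "send_rows", "body": {"plan": [{"linear":[-0.027,0.028,0]},{"linear":[-0.027,0.028,0]},{"linear":[-0.027,0.028,0]},{"linear":[-0.027,0.028,0]},{"linear":[-0.027,0.028,0]},{"linear":[-0.027,0.028,0]},{"linear":[-0.027,0.028,0]},{"linear":[-0.027,0.028,0]},{"linear":[-0.027,0.028,0]},{"linear":[-0.027,0.028,0]},{"linear":[-0.027,0.028,0]},{"linear":[-0.027,0.028,0]}], "force": 40}}

```text
$.plan[0]: bad value
```

Request:
{"method": "send_rows", "body": {"plan": [{"delta_rot":[0,0,7]},{"delta_rot":[0,0,7]},{"delta_rot":[0,0,7]},{"delta_rot":[0,0,7]},{"delta_rot":[0,0,7]},{"delta_rot":[0,0,7]},{"delta_rot":[0,0,7]},{"delta_rot":[0,0,7]},{"delta_rot":[0,0,7]},{"delta_rot":[0,0,7]}]}}

```text
$.plan[0]: bad value
```

```bash
cat >> h.py <<'E'
def goto(x,y,z=None,yaw=None):
    s,r=tool();p=np.array(s["position"]);z=p[2] if z is None else z
    cy=np.degrees(np.arctan2(r[1,0],r[0,0]));print("t",round(s["clock"],2),"pos",p.round(4),"yaw",cy.round(1),"w",round(s["width"],4),"F",np.round(s["contact_force"],1),"tilt",r[2].round(3),"| shift in tool",(r.T@(np.array([x,y,z])-p)).round(4),"turn_z",None if yaw is None else round(cy-yaw,1))
E
python3 -c "
from h import *
goto(.5446,-.1338,.15,-3)"
```

```text
t 0.35 pos [0.1637 0.5511 0.2561] yaw 73.5 w 0.0851 F [0.2 0.4 0.5] tilt [-0. -0. -1.] | shift in tool [-0.548   0.5602  0.1063] turn_z 76.5
```

Request:
{"method": "send_rows", "body": {"plan": [{"linear":[-0.027,0.028,0],"delta_rot":[0,0,0],"fingers":0.065},{"linear":[-0.027,0.028,0],"delta_rot":[0,0,0],"fingers":0.065},{"linear":[-0.027,0.028,0],"delta_rot":[0,0,0],"fingers":0.065},{"linear":[-0.027,0.028,0],"delta_rot":[0,0,0],"fingers":0.065},{"linear":[-0.027,0.028,0],"delta_rot":[0,0,0],"fingers":0.065},{"linear":[-0.027,0.028,0],"delta_rot":[0,0,0],"fingers":0.065},{"linear":[-0.027,0.028,0],"delta_rot":[0,0,0],"fingers":0.065},{"linear":[-0.027,0.028,0],"delta_rot":[0,0,0],"fingers":0.065},{"linear":[-0.027,0.028,0],"delta_rot":[0,0,0],"fingers":0.065},{"linear":[-0.027,0.028,0],"delta_rot":[0,0,0],"fingers":0.065},{"linear":[-0.027,0.028,0],"delta_rot":[0,0,0],"fingers":0.065},{"linear":[-0.027,0.028,0],"delta_rot":[0,0,0],"fingers":0.065}], "force": 40}}

```text
clock: 1.35
position: [0.4003, 0.1368, 0.2545]
ee_rot: [-0.001, 0.797, 0.605, 0.004]
contact_force: [1.5, 0.4, -1.0]
width: 0.0654
```

Request:
{"method": "send_rows", "body": {"plan": [{"linear":[0,0,0],"delta_rot":[0,0,7],"fingers":0.065},{"linear":[0,0,0],"delta_rot":[0,0,7],"fingers":0.065},{"linear":[0,0,0],"delta_rot":[0,0,7],"fingers":0.065},{"linear":[0,0,0],"delta_rot":[0,0,7],"fingers":0.065},{"linear":[0,0,0],"delta_rot":[0,0,7],"fingers":0.065},{"linear":[0,0,0],"delta_rot":[0,0,7],"fingers":0.065},{"linear":[0,0,0],"delta_rot":[0,0,7],"fingers":0.065},{"linear":[0,0,0],"delta_rot":[0,0,7],"fingers":0.065},{"linear":[0,0,0],"delta_rot":[0,0,7],"fingers":0.065},{"linear":[0,0,0],"delta_rot":[0,0,7],"fingers":0.065}]}}

```text
clock: 2.18
position: [0.4062, 0.1254, 0.2555]
ee_rot: [-0.001, 1.0, 0.023, 0.005]
contact_force: [0.0, -0.3, 0.3]
width: 0.0646
```

```bash
python3 -c "
from h import *
goto(.5446,-.1338,.15,-3)"
```

```text
t 2.18 pos [0.4062 0.1254 0.2555] yaw 2.6 w 0.0646 F [ 0.  -0.3  0.3] tilt [ 0.01  -0.003 -1.   ] | shift in tool [0.1254 0.2654 0.1061] turn_z 5.6
```

Request:
{"method": "send_rows", "body": {"plan": [{"linear":[0.0157,0.033,0.005],"delta_rot":[0,0,0],"fingers":0.065},{"linear":[0.0157,0.033,0.005],"delta_rot":[0,0,0],"fingers":0.065},{"linear":[0.0157,0.033,0.005],"delta_rot":[0,0,0],"fingers":0.065},{"linear":[0.0157,0.033,0.005],"delta_rot":[0,0,0],"fingers":0.065},{"linear":[0.0157,0.033,0.005],"delta_rot":[0,0,0],"fingers":0.065},{"linear":[0.0157,0.033,0.005],"delta_rot":[0,0,0],"fingers":0.065},{"linear":[0.0157,0.033,0.005],"delta_rot":[0,0,0],"fingers":0.065},{"linear":[0.0157,0.033,0.005],"delta_rot":[0,0,0],"fingers":0.065},{"linear":[0,0,0],"delta_rot":[0,0,0],"fingers":0.065}]}}

```text
clock: 2.93
position: [0.5497, -0.1418, 0.2154]
ee_rot: [-0.002, 1.0, 0.024, 0.009]
contact_force: [0.8, 0.2, 0.5]
width: 0.0648
```

```bash
cat >> h.py <<'E'
def look(col,thing,z,name):
    c=manip.camera_info("wrist");im=manip.get_image("wrist");cv2.imwrite(f"pics/{name}.png",im[:,:,::-1])
    for b in blobs(colour(im,col),c,z,100): print("sticker",b)
    for d in manip.masks_of(thing,"wrist"):
        for b in blobs(d["pixels"],c,z,300): print(thing,round(d["p"],2),b)
E
python3 -c "
from h import *
goto(.5446,-.1338,.15,-3)
look('red','carton_red',.034,'w1')"
```

```text
t 2.93 pos [ 0.5497 -0.1418  0.2154] yaw 2.7 w 0.0648 F [0.8 0.2 0.5] tilt [ 0.018 -0.004 -1.   ] | shift in tool [-0.006  -0.008   0.0653] turn_z 5.7
sticker {'px': [244.0, 173.0], 'xy': [0.5435, -0.1363], 'rc': (0.5435, -0.1366), 'size': (30, 30), 'yaw': 85.8}
carton_red 0.4 {'px': [234.0, 279.0], 'xy': [0.5368, -0.28], 'rc': (0.5367, -0.2815), 'size': (94, 41), 'yaw': -86.4}
```

View pics/w1.png

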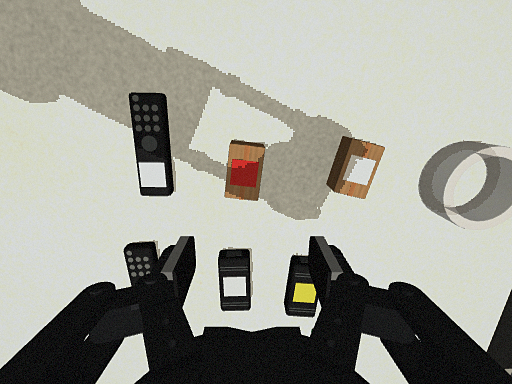

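Carton with red sticker at (244,173), white look-alikes at (355,170), (152,175) and (235,285). The sticker is a full 30×30 mm, so I correct tilt and yaw and descend.

Request:
{"method": "send_rows", "body": {"plan": [{"linear":[-0.006,-0.006,0.03],"delta_rot":[0,-1,7],"fingers":0.065},{"linear":[0,0,0.035],"delta_rot":[0,0,0],"fingers":0.065},{"linear":[0,0,0.035],"delta_rot":[0,0,0],"fingers":0.065},{"linear":[0,0,0.03],"delta_rot":[0,0,0],"fingers":0.065},{"linear":[0,0,0.015],"delta_rot":[0,0,0],"fingers":0.065},{"linear":[0,0,0],"delta_rot":[0,0,0],"fingers":0.065}]}}

```text
clock: 3.53
position: [0.5396, -0.1226, 0.0714]
ee_rot: [-0.005, 0.999, -0.037, 0.002]
contact_force: [-1.0, 0.4, 0.7]
width: 0.0648
```

```bash
python3 -c "
from h import *
goto(.5435,-.1363,.032,-4.2)"
```

```text
t 3.53 pos [ 0.5396 -0.1226  0.0714] yaw -4.2 w 0.0648 F [-1.   0.4  0.7] tilt [ 0.003 -0.011 -1.   ] | shift in tool [0.0048 0.0138 0.0393] turn_z -0.0
```

Request:
{"method": "send_rows", "body": {"plan": [{"linear":[0.005,0.014,0],"delta_rot":[-0.6,0,0],"fingers":0.065},{"linear":[0,0,0.015],"delta_rot":[0,0,0],"fingers":0.065},{"linear":[0,0,0.012],"delta_rot":[0,0,0],"fingers":0.065},{"linear":[0,0,0.01],"delta_rot":[0,0,0],"fingers":0.065},{"linear":[0,0,0],"delta_rot":[0,0,0],"fingers":0.065}]}}

```text
clock: 3.95
position: [0.5473, -0.1373, 0.0399]
ee_rot: [0.003, 0.999, -0.034, 0.006]
contact_force: [-1.0, 0.5, -0.3]
width: 0.065
```

```bash
python3 -c "
from h import *
goto(.5435,-.1363,.032,-4.2)"
```

```text
t 3.95 pos [ 0.5473 -0.1373  0.0399] yaw -3.9 w 0.065 F [-1.   0.5 -0.3] tilt [ 0.013  0.005 -1.   ] | shift in tool [-0.004  -0.0008  0.0078] turn_z 0.3
```

Request:
{"method": "send_rows", "body": {"plan": [{"linear":[-0.004,0,0.009],"delta_rot":[0,-0.6,0],"fingers":0.065},{"linear":[0,0,0],"delta_rot":[0,0,0],"fingers":0.0},{"linear":[0,0,0],"delta_rot":[0,0,0],"fingers":0.0},{"linear":[0,0,0],"delta_rot":[0,0,0],"fingers":0.0},{"linear":[0,0,0],"delta_rot":[0,0,0],"fingers":0.0},{"linear":[0,0,0],"delta_rot":[0,0,0],"fingers":0.0},{"linear":[0,0,0],"delta_rot":[0,0,0],"fingers":0.0}], "force": 40}}

```text
clock: 4.53
position: [0.5458, -0.1385, 0.0343]
ee_rot: [0.004, 0.999, -0.034, 0.004]
contact_force: [-0.4, 0.1, -1.3]
width: 0.0391
```

```bash
python3 -c "
from h import *
goto(.5826,.3305,.15,75.4)"
```

```text
t 4.53 pos [ 0.5458 -0.1385  0.0343] yaw -3.8 w 0.0391 F [-0.4  0.1 -1.3] tilt [ 0.008  0.008 -1.   ] | shift in tool [ 0.0062 -0.4695 -0.1194] turn_z -79.2
```

Request:
{"method": "send_rows", "body": {"plan": [{"linear":[0,0,-0.02],"delta_rot":[0,0,0],"fingers":0.0},{"linear":[0,0,-0.035],"delta_rot":[0,0,0],"fingers":0.0},{"linear":[0,0,-0.035],"delta_rot":[0,0,0],"fingers":0.0},{"linear":[0,0,-0.03],"delta_rot":[0,0,0],"fingers":0.0},{"linear":[0,-0.03,0],"delta_rot":[0,0,0],"fingers":0.0},{"linear":[0,-0.04,0],"delta_rot":[0,0,0],"fingers":0.0},{"linear":[0,-0.04,0],"delta_rot":[0,0,0],"fingers":0.0},{"linear":[0,-0.04,0],"delta_rot":[0,0,0],"fingers":0.0},{"linear":[0,-0.04,0],"delta_rot":[0,0,0],"fingers":0.0},{"linear":[0,-0.04,0],"delta_rot":[0,0,0],"fingers":0.0},{"linear":[0,-0.04,0],"delta_rot":[0,0,0],"fingers":0.0},{"linear":[0,-0.04,0],"delta_rot":[0,0,0],"fingers":0.0}]}}

```text
clock: 5.53
position: [0.5678, 0.1748, 0.1575]
ee_rot: [0.006, 0.999, -0.041, 0.005]
contact_force: [1.0, 0.4, -1.4]
width: 0.0391
```

Request:
{"method": "send_rows", "body": {"plan": [{"linear":[0,-0.03,0],"delta_rot":[0,0,0],"fingers":0.0},{"linear":[0,0,0],"delta_rot":[0,0,-7],"fingers":0.0},{"linear":[0,0,0],"delta_rot":[0,0,-7],"fingers":0.0},{"linear":[0,0,0],"delta_rot":[0,0,-7],"fingers":0.0},{"linear":[0,0,0],"delta_rot":[0,0,-7],"fingers":0.0},{"linear":[0,0,0],"delta_rot":[0,0,-7],"fingers":0.0},{"linear":[0,0,0],"delta_rot":[0,0,-7],"fingers":0.0},{"linear":[0,0,0],"delta_rot":[0,0,-7],"fingers":0.0},{"linear":[0,0,0],"delta_rot":[0,0,-7],"fingers":0.0},{"linear":[0,0,0],"delta_rot":[0,0,-7],"fingers":0.0},{"linear":[0,0,0],"delta_rot":[0,0,-7],"fingers":0.0},{"linear":[0,0,0],"delta_rot":[0,0,-7],"fingers":0.0}]}}

```text
clock: 6.53
position: [0.5656, 0.2193, 0.1533]
ee_rot: [0.004, 0.797, 0.604, -0.001]
contact_force: [-0.1, 0.5, -1.1]
width: 0.0389
```

```bash
python3 -c "
from h import *
goto(.5826,.3305,.08,75.4)"
```

```text
t 6.53 pos [0.5656 0.2193 0.1533] yaw 74.3 w 0.0389 F [-0.1  0.5 -1.1] tilt [-0.007  0.005 -1.   ] | shift in tool [ 0.1122 -0.014   0.0724] turn_z -1.1
```

Request:
{"method": "send_rows", "body": {"plan": [{"linear":[0.028,-0.0035,0.01],"delta_rot":[0,0,-1],"fingers":0.0},{"linear":[0.028,-0.0035,0.015],"delta_rot":[0,0,0],"fingers":0.0},{"linear":[0.028,-0.0035,0.015],"delta_rot":[0,0,0],"fingers":0.0},{"linear":[0.028,-0.0035,0.015],"delta_rot":[0,0,0],"fingers":0.0},{"linear":[0,0,0],"delta_rot":[0,0,0],"fingers":0.0}]}}

```text
clock: 6.95
position: [0.5817, 0.3324, 0.0958]
ee_rot: [0.005, 0.791, 0.611, -0.001]
contact_force: [-0.3, 0.5, -1.5]
width: 0.0386
```

```bash
python3 -c "
from h import *
goto(.5826,.3305,.041,75.4)
for b in blobs(colour(manip.get_image('wrist'),'red'),manip.camera_info('wrist'),.005,100): print(b)"
```

```text
t 6.95 pos [0.5817 0.3324 0.0958] yaw 75.4 w 0.0386 F [-0.3  0.5 -1.5] tilt [-0.007  0.007 -1.   ] | shift in tool [-0.0013  0.001   0.0549] turn_z -0.0
{'px': [242.0, 156.0], 'xy': [0.5404, 0.3312], 'rc': (0.5602, 0.3283), 'size': (109, 91), 'yaw': -14.6}
{'px': [252.0, 264.0], 'xy': [0.637, 0.3141], 'rc': (0.6384, 0.3138), 'size': (54, 54), 'yaw': -14.3}
```

```bash
python3 -c "
from h import *
goto(.5826,.3305,.041,75.4)
c=manip.camera_info('wrist');im=manip.get_image('wrist');cv2.imwrite('pics/w2.png',im[:,:,::-1])
for n in('red','yellow','blue'):
  for b in blobs(colour(im,n),c,.005,100): print(n,b)
c=manip.camera_info('top');im=manip.get_image('top')
for n in('red','yellow','blue'):
  for b in blobs(colour(im,n),c,.005,100): print(n,b)
"
```

```text
t 7.0 pos [0.5816 0.3303 0.0969] yaw 75.4 w 0.0394 F [-0.1  0.1 -2. ] tilt [-0.009  0.007 -1.   ] | shift in tool [0.001  0.0005 0.0559] turn_z 0.0
red {'px': [246.0, 155.0], 'xy': [0.5409, 0.3346], 'rc': (0.5604, 0.3308), 'size': (108, 90), 'yaw': -14.6}
red {'px': [252.0, 264.0], 'xy': [0.6369, 0.3141], 'rc': (0.6384, 0.3138), 'size': (54, 54), 'yaw': -14.3}
yellow {'px': [118.0, 228.0], 'xy': [0.5752, 0.212], 'rc': (0.5584, 0.2292), 'size': (139, 85), 'yaw': -14.4}
yellow {'px': [171.0, 190.0], 'xy': [0.5521, 0.2677], 'rc': (0.5538, 0.2614), 'size': (61, 33), 'yaw': -14.6}
blue {'px': [32.0, 203.0], 'xy': [0.5366, 0.15], 'rc': (0.5317, 0.1408), 'size': (148, 76), 'yaw': -14.7}
red {'px': [153.0, 179.0], 'xy': [0.5716, 0.3236], 'rc': (0.5817, 0.3297), 'size': (148, 92), 'yaw': -14.3}
yellow {'px': [184.0, 174.0], 'xy': [0.584, 0.218], 'rc': (0.5706, 0.2337), 'size': (123, 93), 'yaw': -14.8}
yellow {'px': [169.0, 183.0], 'xy': [0.555, 0.2704], 'rc': (0.5557, 0.267), 'size': (64, 35), 'yaw': -11.9}
blue {'px': [206.0, 188.0], 'xy': [0.5324, 0.1435], 'rc': (0.5334, 0.1431), 'size': (147, 89), 'yaw': -14.6}
```

View pics/w2.png

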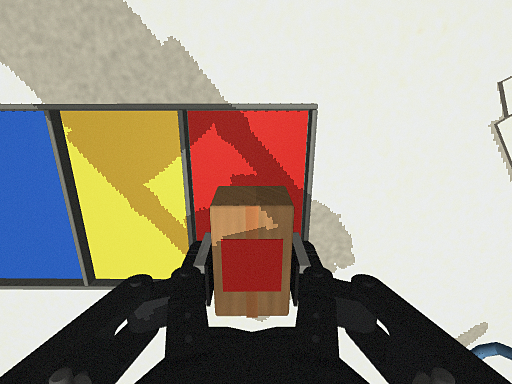

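Gripped carton hangs level over the red bay (bay edges 188–316 px, carton centred at 251). I lower it.

Request:
{"method": "send_rows", "body": {"plan": [{"linear":[-0.002,0,0.015],"delta_rot":[0,0,0],"fingers":0.0},{"linear":[0,0,0.015],"delta_rot":[0,0,0],"fingers":0.0},{"linear":[0,0,0.012],"delta_rot":[0,0,0],"fingers":0.0},{"linear":[0,0,0.006],"delta_rot":[0,0,0],"fingers":0.0},{"linear":[0,0,0.0],"delta_rot":[0,0,0],"fingers":0.0},{"linear":[0,0,0.0],"delta_rot":[0,0,0],"fingers":0.0}]}}

```text
clock: 7.6
position: [0.5847, 0.32, 0.0544]
ee_rot: [0.009, 0.793, 0.609, 0.002]
contact_force: [0.3, 0.9, -1.1]
width: 0.0393
```

```bash
python3 -c "
from h import *
goto(.5816,.3290,.040,75.4)"
```

```text
t 7.6 pos [0.5847 0.32   0.0544] yaw 75.0 w 0.0393 F [ 0.3  0.9 -1.1] tilt [-0.007  0.016 -1.   ] | shift in tool [ 0.008  -0.0055  0.0143] turn_z -0.4
```

Request:
{"method": "send_rows", "body": {"plan": [{"linear":[0.008,-0.005,0.004],"delta_rot":[0.9,0.4,0],"fingers":0.0},{"linear":[0,0,0.005],"delta_rot":[0,0,0],"fingers":0.0},{"linear":[0,0,0.003],"delta_rot":[0,0,0],"fingers":0.0},{"linear":[0,0,0.002],"delta_rot":[0,0,0],"fingers":0.0},{"linear":[0,0,0.0],"delta_rot":[0,0,0],"fingers":0.0}]}}

```text
clock: 8.02
position: [0.5834, 0.3302, 0.0417]
ee_rot: [-0.0, 0.793, 0.609, 0.002]
contact_force: [0.4, -0.6, -2.3]
width: 0.0395
```

```bash
python3 -c "
from h import *
goto(.5816,.3290,.040,75.4)"
```

```text
t 8.02 pos [0.5834 0.3302 0.0417] yaw 75.0 w 0.0395 F [ 0.4 -0.6 -2.3] tilt [ 0.003  0.002 -1.   ] | shift in tool [-0.0016 -0.0015  0.0017] turn_z -0.4
```

Down 2 mm more, then release (opening to 55 mm, which stays inside the bay walls), and lift.

Request:
{"method": "send_rows", "body": {"plan": [{"linear":[0,0,0.002],"delta_rot":[0,0,0],"fingers":0.0},{"linear":[0,0,0.001],"delta_rot":[0,0,0],"fingers":0.0},{"linear":[0,0,0.0],"delta_rot":[0,0,0],"fingers":0.055},{"linear":[0,0,0.0],"delta_rot":[0,0,0],"fingers":0.055},{"linear":[0,0,0.0],"delta_rot":[0,0,0],"fingers":0.055},{"linear":[0,0,-0.01],"delta_rot":[0,0,0],"fingers":0.055},{"linear":[0,0,-0.03],"delta_rot":[0,0,0],"fingers":0.055},{"linear":[0,0,-0.04],"delta_rot":[0,0,0],"fingers":0.065},{"linear":[0,0,-0.04],"delta_rot":[0,0,0],"fingers":0.065},{"linear":[0,0,-0.04],"delta_rot":[0,0,0],"fingers":0.065}]}}

```text
clock: 8.85
position: [0.5782, 0.3278, 0.1967]
ee_rot: [-0.002, 0.793, 0.609, -0.008]
contact_force: [1.4, 1.2, -0.1]
width: 0.0651
```

```bash
python3 -c "
from h import *
goto(.6325,-.2985,.2,-3)
look('red','carton_red',.039,'w3')"
```

```text
t 8.85 pos [0.5782 0.3278 0.1967] yaw 75.0 w 0.0651 F [ 1.4  1.2 -0.1] tilt [-0.009 -0.013 -1.   ] | shift in tool [-0.591   0.2143 -0.0007] turn_z 78.0
sticker {'px': [251.0, 170.0], 'xy': [0.5632, 0.3288], 'rc': (0.5709, 0.3284), 'size': (131, 80), 'yaw': -14.6}
sticker {'px': [257.0, 187.0], 'xy': [0.5806, 0.3303], 'rc': (0.5808, 0.3305), 'size': (30, 29), 'yaw': 75.1}
carton_red 0.97 {'px': [257.0, 183.0], 'xy': [0.5771, 0.3315], 'rc': (0.5786, 0.3311), 'size': (69, 40), 'yaw': -14.9}
```

View pics/w3.png

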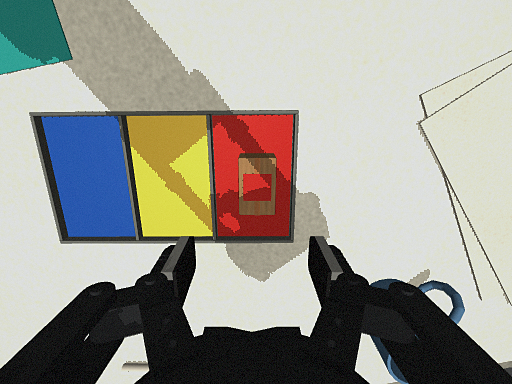

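The carton lies flat inside the red bay (257,185). Next is the adaptor.

Request:
{"method": "send_rows", "body": {"plan": [{"linear":[-0.037,0.0134,0],"delta_rot":[-0.7,0.5,0],"fingers":0.065},{"linear":[-0.037,0.0134,0],"delta_rot":[0,0,0],"fingers":0.065},{"linear":[-0.037,0.0134,0],"delta_rot":[0,0,0],"fingers":0.065},{"linear":[-0.037,0.0134,0],"delta_rot":[0,0,0],"fingers":0.065},{"linear":[-0.037,0.0134,0],"delta_rot":[0,0,0],"fingers":0.065},{"linear":[-0.037,0.0134,0],"delta_rot":[0,0,0],"fingers":0.065},{"linear":[-0.037,0.0134,0],"delta_rot":[0,0,0],"fingers":0.065},{"linear":[-0.037,0.0134,0],"delta_rot":[0,0,0],"fingers":0.065},{"linear":[-0.037,0.0134,0],"delta_rot":[0,0,0],"fingers":0.065},{"linear":[-0.037,0.0134,0],"delta_rot":[0,0,0],"fingers":0.065},{"linear":[-0.037,0.0134,0],"delta_rot":[0,0,0],"fingers":0.065},{"linear":[-0.037,0.0134,0],"delta_rot":[0,0,0],"fingers":0.065}]}}

```text
clock: 9.95
position: [0.6289, -0.1491, 0.2134]
ee_rot: [0.006, 0.788, 0.615, 0.021]
contact_force: [0.7, -0.5, -0.1]
width: 0.0646
```

Request:
{"method": "send_rows", "body": {"plan": [{"linear":[0,0,0],"delta_rot":[0,0,7.1],"fingers":0.065},{"linear":[0,0,0],"delta_rot":[0,0,7.1],"fingers":0.065},{"linear":[0,0,0],"delta_rot":[0,0,7.1],"fingers":0.065},{"linear":[0,0,0],"delta_rot":[0,0,7.1],"fingers":0.065},{"linear":[0,0,0],"delta_rot":[0,0,7.1],"fingers":0.065},{"linear":[0,0,0],"delta_rot":[0,0,7.1],"fingers":0.065},{"linear":[0,0,0],"delta_rot":[0,0,7.1],"fingers":0.065},{"linear":[0,0,0],"delta_rot":[0,0,7.1],"fingers":0.065},{"linear":[0,0,0],"delta_rot":[0,0,7.1],"fingers":0.065},{"linear":[0,0,0],"delta_rot":[0,0,7.1],"fingers":0.065},{"linear":[0,0,0],"delta_rot":[0,0,7.1],"fingers":0.065}]}}

```text
clock: 10.87
position: [0.6284, -0.1644, 0.2195]
ee_rot: [-0.004, 0.999, -0.028, 0.025]
contact_force: [0.7, -0.5, 0.4]
width: 0.065
```

```bash
python3 -c "
from h import *
goto(.6325,-.2985,.2,-3)"
```

```text
t 10.87 pos [ 0.6284 -0.1644  0.2195] yaw -3.2 w 0.065 F [ 0.7 -0.5  0.4] tilt [ 0.049 -0.009 -0.999] | shift in tool [0.0106 0.1338 0.0187] turn_z -0.2
```

Request:
{"method": "send_rows", "body": {"plan": [{"linear":[0,0.032,0],"delta_rot":[-0.5,-2.8,0],"fingers":0.065},{"linear":[0,0.034,0],"delta_rot":[0,0,0],"fingers":0.065},{"linear":[0,0.034,0],"delta_rot":[0,0,0],"fingers":0.065},{"linear":[0,0.022,0],"delta_rot":[0,0,0],"fingers":0.065},{"linear":[0,0,0],"delta_rot":[0,0,0],"fingers":0.065},{"linear":[0,0,0],"delta_rot":[0,0,0],"fingers":0.065}]}}

```text
clock: 11.37
position: [0.6206, -0.2889, 0.2226]
ee_rot: [0.0, 1.0, -0.028, 0.001]
contact_force: [0.7, 0.9, 0.6]
width: 0.065
```

```bash
python3 -c "
from h import *
goto(.6325,-.2985,.05,-3)
look('yellow','adaptor_yellow',.028,'w4')"
```

```text
t 11.37 pos [ 0.6206 -0.2889  0.2226] yaw -3.3 w 0.065 F [0.7 0.9 0.6] tilt [ 0.002  0.    -1.   ] | shift in tool [0.0121 0.0089 0.1726] turn_z -0.3
sticker {'px': [302.0, 269.0], 'xy': [0.6809, -0.4239], 'rc': (0.6808, -0.4242), 'size': (30, 19), 'yaw': -80.4}
adaptor_yellow 0.97 {'px': [262.0, 180.0], 'xy': [0.6326, -0.2968], 'rc': (0.6327, -0.2984), 'size': (85, 41), 'yaw': 86.7}
adaptor_yellow 0.91 {'px': [299.0, 260.0], 'xy': [0.677, -0.4096], 'rc': (0.6755, -0.4156), 'size': (98, 38), 'yaw': -87.4}
```

View pics/w4.png

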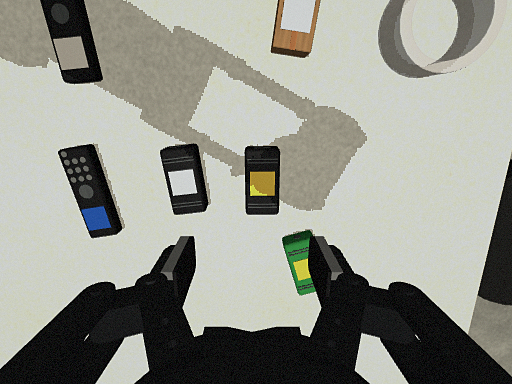

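The yellow adaptor on black is at (262,180), with the white one at (184,180) and the green one at (300,262). I descend.

Request:
{"method": "send_rows", "body": {"plan": [{"linear":[0.012,0.0095,0],"delta_rot":[0,0,0],"fingers":0.065},{"linear":[0,0,0.035],"delta_rot":[0,0,0],"fingers":0.065},{"linear":[0,0,0.035],"delta_rot":[0,0,0],"fingers":0.065},{"linear":[0,0,0.035],"delta_rot":[0,0,0],"fingers":0.065},{"linear":[0,0,0.03],"delta_rot":[0,0,0],"fingers":0.065},{"linear":[0,0,0.01],"delta_rot":[0,0,0],"fingers":0.065},{"linear":[0,0,0],"delta_rot":[0,0,0],"fingers":0.065}]}}

```text
clock: 12.05
position: [0.6376, -0.2885, 0.08]
ee_rot: [0.001, 1.0, -0.023, 0.007]
contact_force: [-0.8, -0.2, 0.6]
width: 0.065
```

```bash
python3 -c "
from h import *
goto(.6327,-.2984,.03,-3.3)"
```

```text
t 12.05 pos [ 0.6376 -0.2885  0.08  ] yaw -2.6 w 0.065 F [-0.8 -0.2  0.6] tilt [ 0.013  0.001 -1.   ] | shift in tool [-0.0051  0.01    0.0499] turn_z 0.7
```

Request:
{"method": "send_rows", "body": {"plan": [{"linear":[-0.005,0.01,0.01],"delta_rot":[0,-0.7,0.6],"fingers":0.065},{"linear":[0,0,0.014],"delta_rot":[0,0,0],"fingers":0.065},{"linear":[0,0,0.014],"delta_rot":[0,0,0],"fingers":0.065},{"linear":[0,0,0.01],"delta_rot":[0,0,0],"fingers":0.065},{"linear":[0,0,0],"delta_rot":[0,0,0],"fingers":0.065}]}}

```text
clock: 12.47
position: [0.6361, -0.3004, 0.0373]
ee_rot: [0.004, 1.0, -0.027, 0.005]
contact_force: [-0.1, 0.2, -0.4]
width: 0.0651
```

```bash
python3 -c "
from h import *
goto(.6327,-.2984,.03,-3.3)"
```

```text
t 12.47 pos [ 0.6361 -0.3004  0.0373] yaw -3.1 w 0.0651 F [-0.1  0.2 -0.4] tilt [ 0.009  0.008 -1.   ] | shift in tool [-0.0035 -0.0018  0.0073] turn_z 0.2
```

Request:
{"method": "send_rows", "body": {"plan": [{"linear":[-0.0035,-0.002,0.008],"delta_rot":[0.4,-0.5,0],"fingers":0.065},{"linear":[0,0,0],"delta_rot":[0,0,0],"fingers":0.0},{"linear":[0,0,0],"delta_rot":[0,0,0],"fingers":0.0},{"linear":[0,0,0],"delta_rot":[0,0,0],"fingers":0.0},{"linear":[0,0,0],"delta_rot":[0,0,0],"fingers":0.0},{"linear":[0,0,0],"delta_rot":[0,0,0],"fingers":0.0},{"linear":[0,0,0],"delta_rot":[0,0,0],"fingers":0.0}], "force": 50}}

```text
clock: 13.05
position: [0.634, -0.2999, 0.0329]
ee_rot: [0.002, 1.0, -0.028, 0.002]
contact_force: [0.6, 0.4, -3.0]
width: 0.041
```

```bash
python3 -c "
from h import *
goto(.557,.2355,.15,75.4)"
```

```text
t 13.05 pos [ 0.634  -0.2999  0.0329] yaw -3.2 w 0.041 F [ 0.6  0.4 -3. ] tilt [ 0.004  0.003 -1.   ] | shift in tool [-0.1058 -0.53   -0.1193] turn_z -78.6
```

Request:
{"method": "send_rows", "body": {"plan": [{"linear":[0,0,-0.02],"delta_rot":[0,0,0],"fingers":0.0},{"linear":[0,0,-0.035],"delta_rot":[0,0,0],"fingers":0.0},{"linear":[0,0,-0.035],"delta_rot":[0,0,0],"fingers":0.0},{"linear":[0,0,-0.03],"delta_rot":[0,0,0],"fingers":0.0},{"linear":[-0.0075,-0.03,0],"delta_rot":[0,0,0],"fingers":0.0},{"linear":[-0.0075,-0.038,0],"delta_rot":[0,0,0],"fingers":0.0},{"linear":[-0.0075,-0.038,0],"delta_rot":[0,0,0],"fingers":0.0},{"linear":[-0.0075,-0.038,0],"delta_rot":[0,0,0],"fingers":0.0},{"linear":[-0.0075,-0.038,0],"delta_rot":[0,0,0],"fingers":0.0},{"linear":[-0.0075,-0.038,0],"delta_rot":[0,0,0],"fingers":0.0},{"linear":[-0.0075,-0.038,0],"delta_rot":[0,0,0],"fingers":0.0},{"linear":[-0.0075,-0.038,0],"delta_rot":[0,0,0],"fingers":0.0}]}}

```text
clock: 14.05
position: [0.5891, 0.0009, 0.1537]
ee_rot: [0.003, 0.999, -0.034, 0.002]
contact_force: [1.4, 0.3, -3.0]
width: 0.041
```

Request:
{"method": "send_rows", "body": {"plan": [{"linear":[-0.0075,-0.038,0],"delta_rot":[0,0,0],"fingers":0.0},{"linear":[0,0,0],"delta_rot":[0,0,-7],"fingers":0.0},{"linear":[0,0,0],"delta_rot":[0,0,-7],"fingers":0.0},{"linear":[0,0,0],"delta_rot":[0,0,-7],"fingers":0.0},{"linear":[0,0,0],"delta_rot":[0,0,-7],"fingers":0.0},{"linear":[0,0,0],"delta_rot":[0,0,-7],"fingers":0.0},{"linear":[0,0,0],"delta_rot":[0,0,-7],"fingers":0.0},{"linear":[0,0,0],"delta_rot":[0,0,-7],"fingers":0.0},{"linear":[0,0,0],"delta_rot":[0,0,-7],"fingers":0.0},{"linear":[0,0,0],"delta_rot":[0,0,-7],"fingers":0.0},{"linear":[0,0,0],"delta_rot":[0,0,-7],"fingers":0.0},{"linear":[0,0,0],"delta_rot":[0,0,-7],"fingers":0.0}]}}

```text
clock: 15.05
position: [0.5759, 0.0554, 0.1519]
ee_rot: [-0.001, 0.793, 0.609, -0.002]
contact_force: [-0.1, -0.4, -3.6]
width: 0.0408
```

```bash
python3 -c "
from h import *
goto(.557,.2355,.1,75.4)"
```

```text
t 15.05 pos [0.5759 0.0554 0.1519] yaw 75.0 w 0.0408 F [-0.1 -0.4 -3.6] tilt [-0.001 -0.004 -1.   ] | shift in tool [ 0.1691 -0.0647  0.0519] turn_z -0.4
```

Request:
{"method": "send_rows", "body": {"plan": [{"linear":[0.034,-0.013,0.01],"delta_rot":[0,0,0],"fingers":0.0},{"linear":[0.034,-0.013,0.01],"delta_rot":[0,0,0],"fingers":0.0},{"linear":[0.034,-0.013,0.01],"delta_rot":[0,0,0],"fingers":0.0},{"linear":[0.034,-0.013,0.01],"delta_rot":[0,0,0],"fingers":0.0},{"linear":[0.028,-0.012,0.01],"delta_rot":[0,0,0],"fingers":0.0},{"linear":[0,0,0],"delta_rot":[0,0,0],"fingers":0.0},{"linear":[0,0,0],"delta_rot":[0,0,0],"fingers":0.0}]}}

```text
clock: 15.63
position: [0.5563, 0.2347, 0.0993]
ee_rot: [0.001, 0.793, 0.609, -0.001]
contact_force: [-0.4, -1.1, -2.3]
width: 0.0408
```

```bash
python3 -c "
from h import *
goto(.557,.2355,.04,75.4)"
```

```text
t 15.63 pos [0.5563 0.2347 0.0993] yaw 75.0 w 0.0408 F [-0.4 -1.1 -2.3] tilt [-0.002 -0.    -1.   ] | shift in tool [0.001  0.0005 0.0593] turn_z -0.4
```

Request:
{"method": "send_rows", "body": {"plan": [{"linear":[0,0,0.015],"delta_rot":[0,0,0],"fingers":0.0},{"linear":[0,0,0.015],"delta_rot":[0,0,0],"fingers":0.0},{"linear":[0,0,0.015],"delta_rot":[0,0,0],"fingers":0.0},{"linear":[0,0,0.006],"delta_rot":[0,0,0],"fingers":0.0},{"linear":[0,0,0.0],"delta_rot":[0,0,0],"fingers":0.0},{"linear":[0,0,0.0],"delta_rot":[0,0,0],"fingers":0.0}]}}

```text
clock: 16.13
position: [0.5575, 0.2322, 0.0484]
ee_rot: [0.002, 0.793, 0.609, -0.0]
contact_force: [0.3, -0.7, -2.8]
width: 0.0409
```

```bash
python3 -c "
from h import *
goto(.557,.2355,.039,75.4)"
```

```text
t 16.13 pos [0.5575 0.2322 0.0484] yaw 75.0 w 0.0409 F [ 0.3 -0.7 -2.8] tilt [-0.002  0.003 -1.   ] | shift in tool [ 0.0031 -0.0014  0.0094] turn_z -0.4
```

Request:
{"method": "send_rows", "body": {"plan": [{"linear":[0.003,0,0.004],"delta_rot":[0,0,0],"fingers":0.0},{"linear":[0,0,0.004],"delta_rot":[0,0,0],"fingers":0.0},{"linear":[0,0,0.002],"delta_rot":[0,0,0],"fingers":0.0},{"linear":[0,0,0.001],"delta_rot":[0,0,0],"fingers":0.0},{"linear":[0,0,0.0],"delta_rot":[0,0,0],"fingers":0.0}]}}

```text
clock: 16.55
position: [0.5609, 0.2346, 0.0396]
ee_rot: [0.003, 0.794, 0.608, 0.002]
contact_force: [-0.1, 0.4, -3.3]
width: 0.0414
```

```bash
python3 -c "
from h import *
goto(.557,.2355,.039,75.4)"
```

```text
t 16.55 pos [0.5609 0.2346 0.0396] yaw 74.9 w 0.0414 F [-0.1  0.4 -3.3] tilt [ 0.001  0.007 -1.   ] | shift in tool [-0.0001 -0.004   0.0005] turn_z -0.5
```

Request:
{"method": "send_rows", "body": {"plan": [{"linear":[0,0,0.001],"delta_rot":[0,0,0],"fingers":0.0},{"linear":[0,0,0.0],"delta_rot":[0,0,0],"fingers":0.056},{"linear":[0,0,0.0],"delta_rot":[0,0,0],"fingers":0.056},{"linear":[0,0,0.0],"delta_rot":[0,0,0],"fingers":0.056},{"linear":[0,0,-0.01],"delta_rot":[0,0,0],"fingers":0.056},{"linear":[0,0,-0.03],"delta_rot":[0,0,0],"fingers":0.056},{"linear":[0,0,-0.04],"delta_rot":[0,0,0],"fingers":0.06},{"linear":[0,0,-0.04],"delta_rot":[0,0,0],"fingers":0.06},{"linear":[0,0,-0.04],"delta_rot":[0,0,0],"fingers":0.06},{"linear":[0,0,0],"delta_rot":[0,0,0],"fingers":0.06}]}}

```text
clock: 17.38
position: [0.5598, 0.2351, 0.2092]
ee_rot: [0.003, 0.794, 0.608, 0.003]
contact_force: [1.9, -0.2, 0.5]
width: 0.0602
```

```bash
python3 -c "
from h import *
goto(.414,-.302,.2,5)
look('yellow','adaptor_yellow',.033,'w5')"
```

```text
t 17.38 pos [0.5598 0.2351 0.2092] yaw 74.9 w 0.0602 F [ 1.9 -0.2  0.5] tilt [ 0.001  0.008 -1.   ] | shift in tool [-0.5566 -0.0012  0.0086] turn_z 69.9
sticker {'px': [276.0, 126.0], 'xy': [0.511, 0.2742], 'rc': (0.5198, 0.266), 'size': (62, 37), 'yaw': -13.5}
sticker {'px': [226.0, 147.0], 'xy': [0.5193, 0.2159], 'rc': (0.5249, 0.2211), 'size': (89, 43), 'yaw': -14.6}
sticker {'px': [250.0, 175.0], 'xy': [0.5553, 0.2334], 'rc': (0.5593, 0.2344), 'size': (31, 27), 'yaw': 74.9}
adaptor_yellow 0.96 {'px': [251.0, 175.0], 'xy': [0.5571, 0.2347], 'rc': (0.5586, 0.2342), 'size': (85, 43), 'yaw': -15.7}
adaptor_yellow 0.68 {'px': [325.0, 159.0], 'xy': [0.5616, 0.3179], 'rc': (0.571, 0.3198), 'size': (134, 82), 'yaw': -14.9}
```

View pics/w5.png

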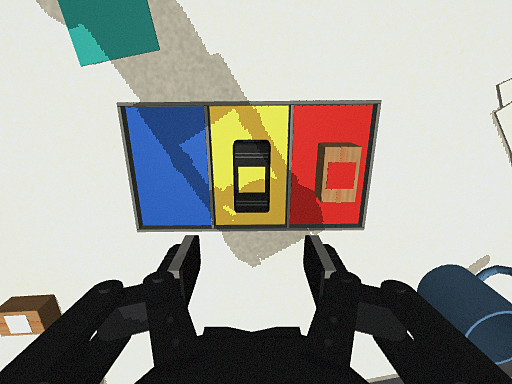

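The adaptor is flat in the yellow bay (251,177) and the carton is still in red. Next is the remote.

Request:
{"method": "send_rows", "body": {"plan": [{"linear":[-0.038,0,0],"delta_rot":[0.4,0,0],"fingers":0.06},{"linear":[-0.038,0,0],"delta_rot":[0,0,0],"fingers":0.06},{"linear":[-0.038,0,0],"delta_rot":[0,0,0],"fingers":0.06},{"linear":[-0.038,0,0],"delta_rot":[0,0,0],"fingers":0.06},{"linear":[-0.038,0,0],"delta_rot":[0,0,0],"fingers":0.06},{"linear":[-0.038,0,0],"delta_rot":[0,0,0],"fingers":0.06},{"linear":[-0.038,0,0],"delta_rot":[0,0,0],"fingers":0.06},{"linear":[-0.038,0,0],"delta_rot":[0,0,0],"fingers":0.06},{"linear":[-0.038,0,0],"delta_rot":[0,0,0],"fingers":0.06},{"linear":[-0.038,0,0],"delta_rot":[0,0,0],"fingers":0.06},{"linear":[-0.038,0,0],"delta_rot":[0,0,0],"fingers":0.06},{"linear":[-0.038,0,0],"delta_rot":[0,0,0],"fingers":0.06}]}}

```text
clock: 18.48
position: [0.4243, -0.2138, 0.1883]
ee_rot: [-0.015, 0.789, 0.614, -0.012]
contact_force: [0.2, -0.5, -0.9]
width: 0.0599
```

Request:
{"method": "send_rows", "body": {"plan": [{"linear":[0,0,0],"delta_rot":[0,0,7],"fingers":0.06},{"linear":[0,0,0],"delta_rot":[0,0,7],"fingers":0.06},{"linear":[0,0,0],"delta_rot":[0,0,7],"fingers":0.06},{"linear":[0,0,0],"delta_rot":[0,0,7],"fingers":0.06},{"linear":[0,0,0],"delta_rot":[0,0,7],"fingers":0.06},{"linear":[0,0,0],"delta_rot":[0,0,7],"fingers":0.06},{"linear":[0,0,0],"delta_rot":[0,0,7],"fingers":0.06},{"linear":[0,0,0],"delta_rot":[0,0,7],"fingers":0.06},{"linear":[0,0,0],"delta_rot":[0,0,7],"fingers":0.06},{"linear":[0,0,0],"delta_rot":[0,0,7],"fingers":0.06}]}}

```text
clock: 19.32
position: [0.4103, -0.2181, 0.1729]
ee_rot: [-0.014, 0.999, 0.035, -0.032]
contact_force: [0.2, 0.3, -0.2]
width: 0.0597
```

```bash
python3 -c "
from h import *
goto(.414,-.302,.2,5)"
```

```text
t 19.32 pos [ 0.4103 -0.2181  0.1729] yaw 4.0 w 0.0597 F [ 0.2  0.3 -0.2] tilt [-0.063 -0.03  -0.998] | shift in tool [-0.0039  0.0831 -0.0294] turn_z -1.0
```

Request:
{"method": "send_rows", "body": {"plan": [{"linear":[0,0,-0.02],"delta_rot":[-1.7,3.6,-1],"fingers":0.06},{"linear":[0,0.02,-0.02],"delta_rot":[0,0,0],"fingers":0.06},{"linear":[0,0.025,-0.01],"delta_rot":[0,0,0],"fingers":0.06},{"linear":[0,0.025,0],"delta_rot":[0,0,0],"fingers":0.06},{"linear":[0,0,0],"delta_rot":[0,0,0],"fingers":0.06},{"linear":[0,0,0],"delta_rot":[0,0,0],"fingers":0.06}]}}

```text
clock: 19.82
position: [0.4112, -0.2849, 0.2137]
ee_rot: [-0.008, 0.999, 0.042, -0.008]
contact_force: [-0.8, -0.5, -0.4]
width: 0.06
```

```bash
python3 -c "
from h import *
goto(.414,-.302,.1,5)
look('blue','remote_blue',.02,'w6')"
```

```text
t 19.82 pos [ 0.4112 -0.2849  0.2137] yaw 4.9 w 0.06 F [-0.8 -0.5 -0.4] tilt [-0.015 -0.017 -1.   ] | shift in tool [0.0031 0.0192 0.1134] turn_z -0.1
sticker {'px': [255.0, 218.0], 'xy': [0.417, -0.3371], 'rc': (0.4167, -0.3373), 'size': (30, 30), 'yaw': 5.2}
remote_blue 0.81 {'px': [255.0, 189.0], 'xy': [0.4132, -0.3008], 'rc': (0.4132, -0.3039), 'size': (120, 37), 'yaw': -84.0}
```

View pics/w6.png

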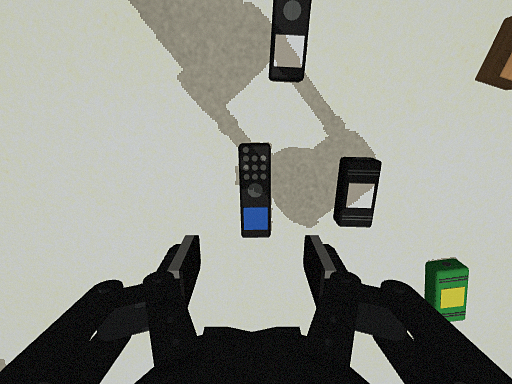

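The blue-sticker remote is at (255,190), with the white remote at (290,45) well clear. I descend.

Request:
{"method": "send_rows", "body": {"plan": [{"linear":[0.003,0.02,0],"delta_rot":[-1,0.9,0],"fingers":0.06},{"linear":[0,0,0.035],"delta_rot":[0,0,0],"fingers":0.06},{"linear":[0,0,0.035],"delta_rot":[0,0,0],"fingers":0.06},{"linear":[0,0,0.035],"delta_rot":[0,0,0],"fingers":0.06},{"linear":[0,0,0.03],"delta_rot":[0,0,0],"fingers":0.06},{"linear":[0,0,0.01],"delta_rot":[0,0,0],"fingers":0.06},{"linear":[0,0,0],"delta_rot":[0,0,0],"fingers":0.06}]}}

```text
clock: 20.5
position: [0.418, -0.3046, 0.0624]
ee_rot: [0.003, 0.999, 0.046, 0.003]
contact_force: [-0.2, 0.5, 0.3]
width: 0.06
```

```bash
python3 -c "
from h import *
goto(.4135,-.3045,.029,5.5)"
```

```text
t 20.5 pos [ 0.418  -0.3046  0.0624] yaw 5.3 w 0.06 F [-0.2  0.5  0.3] tilt [ 0.006  0.007 -1.   ] | shift in tool [-0.0046 -0.0007  0.0333] turn_z -0.2
```

Request:
{"method": "send_rows", "body": {"plan": [{"linear":[-0.0045,0,0.01],"delta_rot":[0.4,-0.4,0],"fingers":0.06},{"linear":[0,0,0.012],"delta_rot":[0,0,0],"fingers":0.06},{"linear":[0,0,0.01],"delta_rot":[0,0,0],"fingers":0.06},{"linear":[0,0,0.003],"delta_rot":[0,0,0],"fingers":0.06},{"linear":[0,0,0],"delta_rot":[0,0,0],"fingers":0.06},{"linear":[0,0,0],"delta_rot":[0,0,0],"fingers":0.06}]}}

```text
clock: 21.0
position: [0.4141, -0.3062, 0.0268]
ee_rot: [0.001, 0.999, 0.047, -0.0]
contact_force: [-1.2, -0.2, -0.3]
width: 0.06
```

```bash
python3 -c "
from h import *
goto(.4135,-.3045,.029,5.5)"
```

```text
t 21.0 pos [ 0.4141 -0.3062  0.0268] yaw 5.4 w 0.06 F [-1.2 -0.2 -0.3] tilt [-0.     0.002 -1.   ] | shift in tool [-0.0004 -0.0017 -0.0023] turn_z -0.1
```

Request:
{"method": "send_rows", "body": {"plan": [{"linear":[0,-0.0015,-0.003],"delta_rot":[0,0,0],"fingers":0.06},{"linear":[0,0,0],"delta_rot":[0,0,0],"fingers":0.0},{"linear":[0,0,0],"delta_rot":[0,0,0],"fingers":0.0},{"linear":[0,0,0],"delta_rot":[0,0,0],"fingers":0.0},{"linear":[0,0,0],"delta_rot":[0,0,0],"fingers":0.0},{"linear":[0,0,0],"delta_rot":[0,0,0],"fingers":0.0},{"linear":[0,0,0],"delta_rot":[0,0,0],"fingers":0.0}], "force": 40}}

```text
clock: 21.58
position: [0.4154, -0.3059, 0.0334]
ee_rot: [0.004, 0.999, 0.048, 0.002]
contact_force: [0.2, 1.1, -1.1]
width: 0.0367
```

```bash
python3 -c "
from h import *
goto(.533,.142,.15,75.4)"
```

```text
t 21.58 pos [ 0.4154 -0.3059  0.0334] yaw 5.5 w 0.0367 F [ 0.2  1.1 -1.1] tilt [ 0.004  0.007 -1.   ] | shift in tool [ 0.1601 -0.4339 -0.1191] turn_z -69.9
```

Request:
{"method": "send_rows", "body": {"plan": [{"linear":[0,0,-0.015],"delta_rot":[0,0,0],"fingers":0.0},{"linear":[0,0,-0.03],"delta_rot":[0,0,0],"fingers":0.0},{"linear":[0,0,-0.035],"delta_rot":[0,0,0],"fingers":0.0},{"linear":[0,0,-0.03],"delta_rot":[0,0,0],"fingers":0.0},{"linear":[0.01,-0.025,0],"delta_rot":[0,0,0],"fingers":0.0},{"linear":[0.013,-0.036,0],"delta_rot":[0,0,0],"fingers":0.0},{"linear":[0.013,-0.036,0],"delta_rot":[0,0,0],"fingers":0.0},{"linear":[0.013,-0.036,0],"delta_rot":[0,0,0],"fingers":0.0},{"linear":[0.013,-0.036,0],"delta_rot":[0,0,0],"fingers":0.0},{"linear":[0.013,-0.036,0],"delta_rot":[0,0,0],"fingers":0.0},{"linear":[0.013,-0.036,0],"delta_rot":[0,0,0],"fingers":0.0},{"linear":[0.013,-0.036,0],"delta_rot":[0,0,0],"fingers":0.0}]}}

```text
clock: 22.58
position: [0.4921, -0.0172, 0.1459]
ee_rot: [0.005, 0.999, 0.04, 0.003]
contact_force: [0.9, -0.3, -1.4]
width: 0.0367
```

Request:
{"method": "send_rows", "body": {"plan": [{"linear":[0,0,0],"delta_rot":[0,0,-7],"fingers":0.0},{"linear":[0,0,0],"delta_rot":[0,0,-7],"fingers":0.0},{"linear":[0,0,0],"delta_rot":[0,0,-7],"fingers":0.0},{"linear":[0,0,0],"delta_rot":[0,0,-7],"fingers":0.0},{"linear":[0,0,0],"delta_rot":[0,0,-7],"fingers":0.0},{"linear":[0,0,0],"delta_rot":[0,0,-7],"fingers":0.0},{"linear":[0,0,0],"delta_rot":[0,0,-7],"fingers":0.0},{"linear":[0,0,0],"delta_rot":[0,0,-7],"fingers":0.0},{"linear":[0,0,0],"delta_rot":[0,0,-7],"fingers":0.0},{"linear":[0,0,0],"delta_rot":[0,0,-7],"fingers":0.0}]}}

```text
clock: 23.42
position: [0.4904, -0.0045, 0.143]
ee_rot: [0.002, 0.786, 0.618, -0.001]
contact_force: [-1.0, 0.1, -1.0]
width: 0.0368
```

```bash
python3 -c "
from h import *
goto(.533,.142,.1,75.4)"
```

```text
t 23.42 pos [ 0.4904 -0.0045  0.143 ] yaw 76.4 w 0.0368 F [-1.   0.1 -1. ] tilt [-0.004  0.001 -1.   ] | shift in tool [0.1526 0.0069 0.0424] turn_z 1.0
```

Request:
{"method": "send_rows", "body": {"plan": [{"linear":[0.03,0.001,0.009],"delta_rot":[0,0,1],"fingers":0.0},{"linear":[0.033,0.001,0.009],"delta_rot":[0,0,0],"fingers":0.0},{"linear":[0.033,0.001,0.009],"delta_rot":[0,0,0],"fingers":0.0},{"linear":[0.032,0.001,0.009],"delta_rot":[0,0,0],"fingers":0.0},{"linear":[0.022,0.001,0.006],"delta_rot":[0,0,0],"fingers":0.0},{"linear":[0,0,0],"delta_rot":[0,0,0],"fingers":0.0},{"linear":[0,0,0],"delta_rot":[0,0,0],"fingers":0.0}]}}

```text
clock: 24.0
position: [0.5336, 0.1437, 0.0969]
ee_rot: [0.002, 0.791, 0.612, -0.002]
contact_force: [-0.2, 0.1, -1.8]
width: 0.0367
```

```bash
python3 -c "
from h import *
goto(.533,.142,.039,75.4)
manip.get_image('wrist');c=manip.camera_info('wrist');im=manip.get_image('wrist')
for b in blobs(colour(im,'blue'),c,.005,100): print(b)
cv2.imwrite('pics/w7.png',im[:,:,::-1])"
```

```text
t 24.0 pos [0.5336 0.1437 0.0969] yaw 75.5 w 0.0367 F [-0.2  0.1 -1.8] tilt [-0.006  0.001 -1.   ] | shift in tool [-0.0014 -0.0002  0.0579] turn_z 0.1
{'px': [245.0, 156.0], 'xy': [0.493, 0.1477], 'rc': (0.5118, 0.1451), 'size': (108, 90), 'yaw': -14.5}
{'px': [252.0, 302.0], 'xy': [0.6277, 0.118], 'rc': (0.6283, 0.1178), 'size': (49, 48), 'yaw': 75.7}
```

View pics/w7.png

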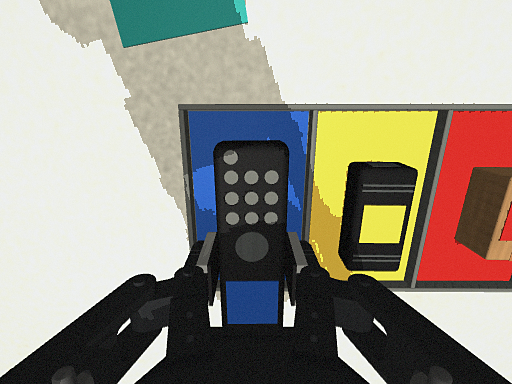

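The remote is level and centred over the blue bay. I lower it.

Request:
{"method": "send_rows", "body": {"plan": [{"linear":[-0.001,0,0.015],"delta_rot":[0,0,0],"fingers":0.0},{"linear":[0,0,0.015],"delta_rot":[0,0,0],"fingers":0.0},{"linear":[0,0,0.013],"delta_rot":[0,0,0],"fingers":0.0},{"linear":[0,0,0.006],"delta_rot":[0,0,0],"fingers":0.0},{"linear":[0,0,0.0],"delta_rot":[0,0,0],"fingers":0.0},{"linear":[0,0,0.0],"delta_rot":[0,0,0],"fingers":0.0}]}}

```text
clock: 24.6
position: [0.5337, 0.135, 0.0499]
ee_rot: [0.004, 0.793, 0.609, -0.001]
contact_force: [-0.1, 0.3, -0.5]
width: 0.0367
```

```bash
python3 -c "
from h import *
goto(.533,.142,.039,75.4)"
```

```text
t 24.6 pos [0.5337 0.135  0.0499] yaw 75.0 w 0.0367 F [-0.1  0.3 -0.5] tilt [-0.006  0.006 -1.   ] | shift in tool [ 0.0066 -0.0025  0.0108] turn_z -0.4
```

Request:
{"method": "send_rows", "body": {"plan": [{"linear":[0.006,-0.002,0.003],"delta_rot":[0.4,0.4,0],"fingers":0.0},{"linear":[0,0,0.004],"delta_rot":[0,0,0],"fingers":0.0},{"linear":[0,0,0.003],"delta_rot":[0,0,0],"fingers":0.0},{"linear":[0,0,0.001],"delta_rot":[0,0,0],"fingers":0.0},{"linear":[0,0,0.0],"delta_rot":[0,0,0],"fingers":0.0}]}}

```text
clock: 25.02
position: [0.5351, 0.1412, 0.0407]
ee_rot: [0.0, 0.794, 0.608, 0.002]
contact_force: [-0.1, -0.4, -1.7]
width: 0.0368
```

```bash
python3 -c "
from h import *
goto(.533,.142,.039,75.4)"
```

```text
t 25.02 pos [0.5351 0.1412 0.0407] yaw 74.9 w 0.0368 F [-0.1 -0.4 -1.7] tilt [ 0.003  0.003 -1.   ] | shift in tool [ 0.0002 -0.0023  0.0017] turn_z -0.5
```

Request:
{"method": "send_rows", "body": {"plan": [{"linear":[0,0,0.0015],"delta_rot":[0,0,0],"fingers":0.0},{"linear":[0,0,0.001],"delta_rot":[0,0,0],"fingers":0.0},{"linear":[0,0,0.0],"delta_rot":[0,0,0],"fingers":0.053},{"linear":[0,0,0.0],"delta_rot":[0,0,0],"fingers":0.053},{"linear":[0,0,0.0],"delta_rot":[0,0,0],"fingers":0.053},{"linear":[0,0,-0.01],"delta_rot":[0,0,0],"fingers":0.053},{"linear":[0,0,-0.03],"delta_rot":[0,0,0],"fingers":0.053},{"linear":[0,0,-0.04],"delta_rot":[0,0,0],"fingers":0.06},{"linear":[0,0,-0.04],"delta_rot":[0,0,0],"fingers":0.06},{"linear":[0,-0.03,-0.04],"delta_rot":[0,0,0],"fingers":0.06},{"linear":[0,-0.03,0],"delta_rot":[0,0,0],"fingers":0.06},{"linear":[0,0,0],"delta_rot":[0,0,0],"fingers":0.06}]}}

```text
clock: 26.02
position: [0.4823, 0.1554, 0.2014]
ee_rot: [0.0, 0.794, 0.608, 0.003]
contact_force: [-1.2, 0.2, -0.9]
width: 0.0601
```

```bash
python3 -c "
from h import *
goto(.533,.142,.2,75.4)
look('blue','remote_blue',.025,'w8')
im=manip.get_image('top');cv2.imwrite('pics/top9.png',cv2.resize(im[90:240,120:400,::-1],None,fx=2.8,fy=2.8))"
```

```text
t 26.02 pos [0.4823 0.1554 0.2014] yaw 74.8 w 0.0601 F [-1.2  0.2 -0.9] tilt [ 0.005  0.005 -1.   ] | shift in tool [0.0003 0.0524 0.0017] turn_z -0.6
sticker {'px': [249.0, 204.0], 'xy': [0.5135, 0.144], 'rc': (0.5235, 0.1422), 'size': (138, 84), 'yaw': -14.7}
sticker {'px': [251.0, 245.0], 'xy': [0.5648, 0.1329], 'rc': (0.5649, 0.1325), 'size': (30, 29), 'yaw': 74.7}
remote_blue 0.81 {'px': [251.0, 216.0], 'xy': [0.5275, 0.1427], 'rc': (0.5313, 0.1414), 'size': (121, 37), 'yaw': -15.0}
```

View pics/w8.png

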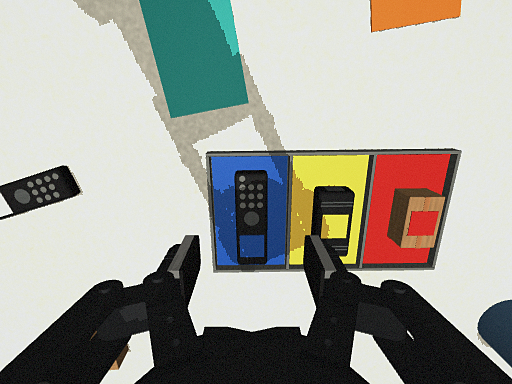

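View pics/top9.png

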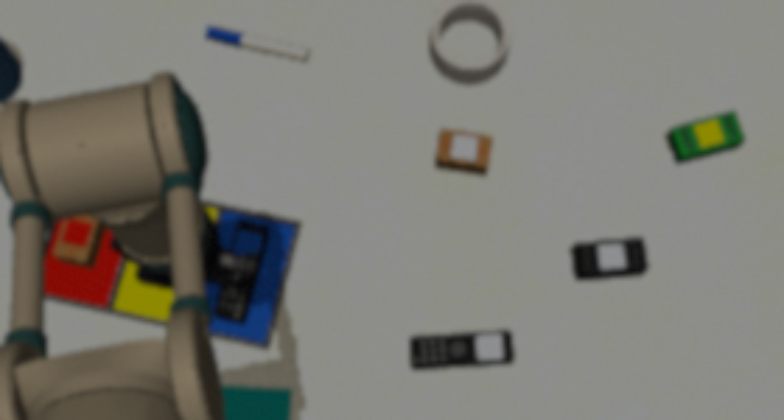

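All three items lie inside their bays: remote (251,216), adaptor (332,222) and carton (416,220). In the top crop the white look-alikes are at their starting pixels, and the gripper is clear, so I hand in.

```bash
python3 -c "
from h import *
print(manip.sign_off())"
```

```text
the job is handed in; nothing more can be done
None
```

I packed all three kit items and handed the job in at about 26 s of the 88 s limit; the hand-in gives no verdict. The red-sticker carton, yellow-sticker adaptor and blue-sticker remote each went into the bay of their colour.

- **Placing:** The last wrist pictures showed all three flat and sticker up, within about 3 mm of where I aimed (the bay centres). The remote was about 2 mm from its bay's centre.
- **Look-alikes:** The final top picture showed the three white-sticker things at their starting pixels, judged by eye. The green adaptor had not moved either.
- **Disagreements:** One wrist reading of the red bay differed by 5–8 mm from the top camera, well within the room to spare. The part finder gave several false hits: the green adaptor, a red bay, and a black object when asked for the carton. I ruled these out by sticker colour and by looking at the pictures.
- **Arm drift:** Some rows ended up to about 14 mm or 3° off. I corrected this before each grasp and placing.

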